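Push the fume cabinet's sash up to its height pointer

TASK

Get the parts-cleaning fume cabinet ready for work: with your fingertips under the lip of its counterweighted glass sash, push the sash steadily up until the lip is level with the yellow pointer on the side post (within 8 mm), without running past it, and then take your hand away. Push only, do not grip the lip, and leave the pointer and everything on the bench where it is.

Things in the scene. Friction and masses are not known exactly. Their poses are not given: they have to be found in the camera images.
- lip_mid (a point): middle of the round front nose of the sash's lip, on the nose's centreline. The lip is a level aluminium ledge along the sash's foot, 296 mm long, 6 mm thick; its nose is 12 mm thick and lies 47 mm in front of the sash's rail. Axes: x level, square into the cabinet; y along the lip, away from the pointer; z up. Starts 105 to 145 mm above the bench (z = 0); free space below it and in front.
- pointer_tip (a point): sharp edge of the yellow height pointer (clamp 40 mm wide, 28 mm high, wedge towards the lip, black thumbscrew) on the guide post beside the lip's -y end, 14 mm clear of that end and as far out in front as the nose. Its height, 195 to 275 mm above the bench, is the mark for the centreline of the lip. Axes as the lip's.
- sash (a joint): height of the sash above fully closed, in m: 0 closed (lip centreline 45 mm above the bench), 0.25 at its top stop. The counterweight balances it and it stays where it is left; raising it takes 2 to 6 N, plus 6 N per m/s.
- lip_strip (a point): middle of the top of the black rubber strip, 280 x 40 mm, that covers the lip's top face, 8 mm above the nose's centreline; axes as the lip's. Bearing on it and on the lip from below at once is gripping.
- sill (a point): middle of the front top edge of the cabinet's grey base, 35 mm above the bench; axes as the lip's. The fume cabinet is fixed: 420 mm wide, 420 deep, 620 high, white head over clear walls. The base reaches to 30 mm behind the nose's centreline, the upright glass is 55 mm behind it, and from 335 mm up a closed white front is 35 mm behind it.
- conrod: steel connecting rod lying flat, 155 x 54 x 18 mm; origin under its middle
- gasket_a: copper head gasket lying flat, 150 x 90 x 4 mm with two round bores; origin under its middle
- gasket_b: second copper head gasket, the same
- screwdriver: screwdriver lying on the bench, 170 mm long
- shift_knob: green nylon gear shift knob standing on its stem, 42 mm across, 49 mm high; origin under its foot
- race: chrome bearing race (ring) lying flat, 62 mm across, 16 mm high; origin under its centre
- piston: aluminium piston standing crown up, 60 mm across, 56 mm high; origin under its centre

How it is judged:
On the way, in this order (a step that is already met when the one before it is completed fails the run):
1. the fingers bear on the lip while it is still well below the pointer ((contact force between the fingers and sash_c2 above 0.8 N or contact force between the fingers and sash_c3 above 0.8 N) and z of lip_mid in the frame of pointer_tip below -0.02 m), for 0.1 s.
2. the lip has been pushed level with the pointer, the fingers still under it (z of lip_mid in the frame of pointer_tip between -0.008 and 0.008 m and (contact force between the fingers and sash_c2 above 0.2 N or contact force between the fingers and sash_c3 above 0.2 N)), for 0.05 s.
At the end, for the whole second after the job is handed in: The lip's centreline stands within 8 mm of the pointer's height, the sash at rest; the pointer is within 4 mm and every loose thing within 15 mm of where it began (z of lip_mid in the frame of pointer_tip between -0.008 and 0.008 m and velocity of joint sash between -0.01 and 0.01 m/s and distance of each of conrod, gasket_a, gasket_b, screwdriver, shift_knob, race, piston from where it was at the start of the episode below 0.015 m and distance of pointer_tip from where it was at the start of the episode below 0.004 m); the robot touches nothing.
It fails at once if the lip is gripped: touched from above and below at once (contact force between the fingers and sash_c4 above 0.5 N and (contact force between the fingers and sash_c2 above 0.5 N or contact force between the fingers and sash_c3 above 0.5 N)).
It fails at once if the sash runs more than 15 mm past the pointer (z of lip_mid in the frame of pointer_tip above 0.015 m).
It fails at once if the sash is thrown up or slammed (faster than 0.4 m/s) (velocity of joint sash above 0.4 m/s or velocity of joint sash below -0.4 m/s).
It fails at once if the pointer is shifted (distance of pointer_tip from where it was at the start of the episode above 0.004 m).
It fails at once if something on the bench is moved or lifted (distance of any of conrod, gasket_a, gasket_b, screwdriver, shift_knob, race, piston from where it was at the start of the episode above 0.015 m).
It also fails if it takes over 35 s, if anything falls off the work surface, if the arm or the gripper's body presses on something with over 40 N, if the wrist force passes 120 N, or if a joint passes its speed limit or range.

ROBOT

A 6-joint arm with a two-finger parallel gripper is mounted at the origin on the work surface. World frame = base frame: x ahead of the robot, y to its left, z up, the work surface at z = 0. Lengths are in m, angles in rad, forces in N, time in s.
With the tool pointing down it reaches from about 0.275 to 0.875 m from the base axis. Payload 12.5 kg.
Tool frame: the origin (TCP) lies on the centre line of the jaws, within the pads' length; the fingertips stand r.finger_overhang ahead of it and the grasp point (between the pads) lies 3 mm ahead of it (r.finger_overhang is the distance from the TCP to the fingertips, in m); z points along the fingers, y is the direction in which the jaws open and shut (so a half turn about z gives the same grasp; the last joint's range is limited). The gripper opens to 85 mm and grips with 20 to 120 N. Pads are 22 mm wide; open, the fingers measure 114 mm over their backs; the gripper's body (76 mm by 85 mm) begins 54 mm behind the grasp point. The pads swing forward as they close: fully open they stand 13 mm farther back than shut.
Start: joints at [-1.283, 0.351, 1.652, -0, 1.139, -0.085], TCP at [0.2, -0.512, 0.253] pointing down, gripper open.
Joint ranges: [-2.75, 2.75], [-0.79, 2.1], [0.01, 2.65], [-1.57, 4.71], [0.07, 3.14], [-2.87, 2.87]. Speed limits (rad/s): [2.22, 2.22, 2.79, 3.14, 3.14, 3.14].

INTERFACE

Orientations are given as a unit quaternion [x, y, z, w].
In Python, from cell import r, optics gives the robot as it stands. The module is installed in compiled form; this text tells all that it offers. Calls block until the motion is done:
- r.move_to(position, orientation): joint-space move of the TCP to a pose.
- r.move_linear(position, rot=None, vel=0.15): straight line of the TCP; rot=None keeps the orientation; vel is the mean speed in m/s.
- r.set_joints(angles): joint-space move.
- r.set_gripper(opening, squeeze=None): opening from 0.0 (shut) to 1.0 (fully open); squeeze is the grip in N (None keeps the last); returns when the fingers have stopped.
- r.sleep(seconds).
- r.inverse_kinematics(position, orientation): joint angles nearest the present ones, or None.
- optics.get_image(name): name is "side" or "top"; returns a dict with "pixels" (480x640x3 uint8, red, green, blue), "depth" (480x640 float32, m along the optical axis (not along the pixel's ray), 0 where there is no reading), "fx", "fy", "cx", "cy" (pixels), "camera_from_world" (4x4, takes a point from world to camera coordinates). Camera axes: x right, y down, z forward; pixel columns grow to the right and rows downward; lengths in m; the calibration is good to about 2 mm. A picture is of the moment at which its call begins.
A pose or a line that the arm cannot do raises r.PlanningError and nothing moves.
- r.hand_in(): hands the job in, once; it reports no verdict.
Readings, each from a call of its own:
- r.current_t(): time.
- r.current_q(): joint angles.
- r.current_qvel(): joint speeds.
- r.current_effort(): joint torques, N m.
- r.current_tool_pos(): TCP position.
- r.current_ee_rot(): TCP orientation.
- r.current_contact_force(): force on the tool from outside, world axes, zero at the start.
- r.current_torque(): the same for the moment, N m.
- r.current_opening(): opening from 0.0 (shut) to 1.0 (fully open).
Only numpy, scipy, OpenCV 4.12 (cv2) and the standard library are available. Lean on these libraries where they do the work, as an engineer would, in place of code of your own. Each camera call takes 0.05 s, during which the arm holds its last target. There are 200 camera calls.

## Working session

There is one attempt and no reset: what is moved stays moved. The work goes in short steps, each a Python script; the robot and the scene stay as the last script left them, time stands still between calls to the robot, and variables do not carry over. Pictures are saved under pics/ and viewed, about 8 in all and at most 12, crops included, and the job is handed in when it is done.

```bash
mkdir -p pics; python3 - <<'E'
from cell import r, optics
import cv2, numpy as np, pickle
for n in("side","top"):
    d=optics.get_image(n); pickle.dump(d,open(n+".pkl","wb"))
    cv2.imwrite(f"pics/{n}0.png",d["pixels"][:,:,::-1])
    T=np.linalg.inv(d["camera_from_world"]); print(n,d["fx"],d["cx"],d["cy"],T.round(3).tolist(),(d["depth"]>0).mean())
print(r.finger_overhang,r.current_t(),r.current_ee_rot(),r.current_contact_force())
E
```

```text
side 596.9160067501739 333.9225257129741 247.75219262511786 [[0.927, -0.203, 0.316, 0.256], [-0.375, -0.552, 0.745, -0.861], [0.024, -0.809, -0.587, 0.827], [0.0, 0.0, 0.0, 1.0]] 0.99609375
top 598.077995349857 308.6940274171224 242.75318243019575 [[0.007, -0.982, 0.188, 0.372], [-1.0, -0.006, 0.004, -0.034], [-0.003, -0.188, -0.982, 1.342], [0.0, 0.0, 0.0, 1.0]] 0.996103515625
0.022 0.1 [ 9.82676969e-01  1.85326021e-01 -4.88056914e-05 -4.87630500e-04] [ 0.39217181  0.2493247  -0.0845688 ]
```

View pics/side0.png

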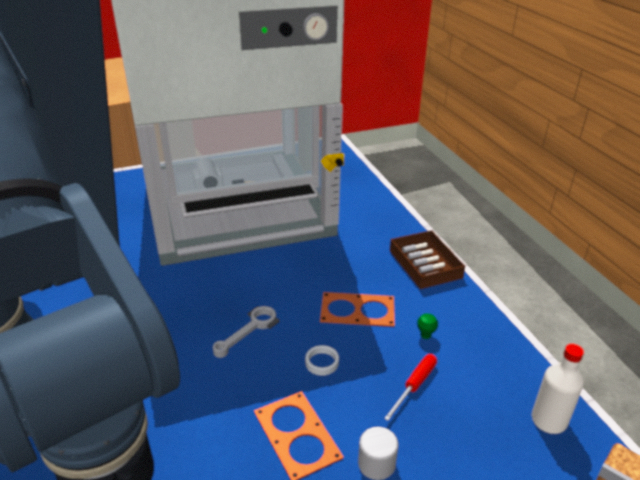

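View pics/top0.png

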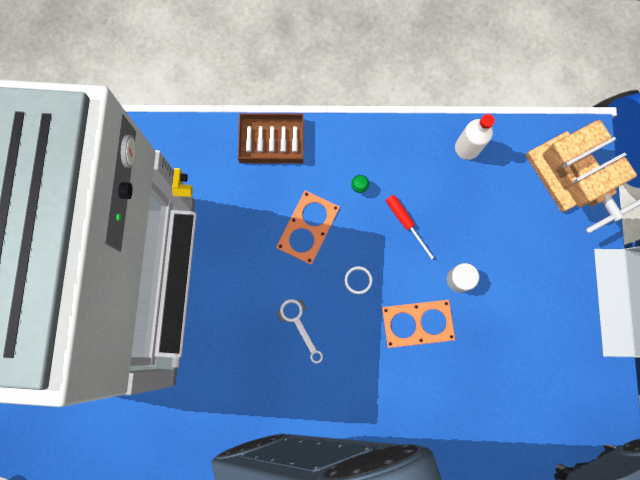

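The side view shows the black strip at about (250,199) and the yellow pointer at (332,162). The top view shows the strip at about (178,283) and the pointer at (181,183). The cabinet front faces -y, with the pointer on the far (+x) side. Next I'll get positions from the depth images.

```bash
cat > h.py <<'E'
import numpy as np, cv2
def world(d):
    T=np.linalg.inv(d["camera_from_world"]); z=d["depth"].astype(float)
    v,u=np.mgrid[:480,:640]
    return np.stack([(u-d["cx"])/d["fx"]*z,(v-d["cy"])/d["fy"]*z,z],-1)@T[:3,:3].T+T[:3,3]
def comp(m):
    n,l,s,c=cv2.connectedComponentsWithStats(m.astype(np.uint8)); 
    return l==1+np.argmax(s[1:,4])
def masks(d,roi):
    x0,y0,x1,y1=roi; k=np.zeros((480,640),bool); k[y0:y1,x0:x1]=1
    h=cv2.cvtColor(d["pixels"],cv2.COLOR_RGB2HSV).astype(int)
    return comp(k&(h[...,2]<70)), comp(k&(h[...,0]>18)&(h[...,0]<35)&(h[...,1]>130)&(h[...,2]>90))
E
python3 - <<'E'
import pickle,numpy as np,cv2
from h import *
for n,ra,rb in(("side",(160,170,319,225),(310,140,360,185)),("top",(150,200,205,365),(165,160,200,200))):
    d=pickle.load(open(n+".pkl","rb")); W=world(d)
    b=masks(d,ra)[0]; y=masks(d,rb)[1]
    be=cv2.erode(b.astype(np.uint8),np.ones((3,3)))>0
    P=W[be]; print(n,"strip",b.sum(),P.mean(0).round(4),"zq",np.percentile(P[:,2],[5,50,95]).round(4))
    (c,wh,a)=cv2.minAreaRect((P[:,:2]*1000).astype(np.float32)); print(c,wh,a); print(cv2.boxPoints((c,wh,a)).round())
    Q=W[y]; print("yellow",y.sum(),np.percentile(Q,[3,50,97],axis=0).round(4).tolist())
    vs,us=np.nonzero(y); print("px",us.min(),us.max(),vs.min(),vs.max())
    # lip-level points in front of the strip
    k=(abs(W[...,2]-np.median(P[:,2]))<.03)&(W[...,1]<P[:,1].max()+.03)&(W[...,1]>P[:,1].min()-.05)&(abs(W[...,0]-P[:,0].mean())<.2)
    K=W[k]; xs=K[:,0]
    for x in np.linspace(P[:,0].min()+.03,P[:,0].max()-.03,3):
        s=K[abs(xs-x)<.004]; s=s[np.argsort(s[:,1])]; print(x.round(3),s[:6].round(4).tolist())
    img=d["pixels"][:,:,::-1]
    x0,y0=(160,120) if n=="side" else (130,150)
    cr=img[y0:y0+(130 if n=="side" else 235),x0:x0+(200 if n=="side" else 90)]
    cv2.imwrite(f"pics/{n}_crop.png",cv2.resize(cr,None,fx=4 if n=="side" else 2.5,fy=4 if n=="side" else 2.5,interpolation=cv2.INTER_CUBIC))
    # pointer crop
    s=cv2.resize(img[135:190,305:365] if n=="side" else img[160:205,150:205],None,fx=8,fy=8,interpolation=cv2.INTER_CUBIC)
    cv2.imwrite(f"pics/{n}_ptr.png",s)
a,b=[cv2.imread(f"pics/{n}_ptr.png") for n in("side","top")]
h=max(a.shape[0],b.shape[0]); f=lambda q:cv2.copyMakeBorder(q,0,h-q.shape[0],0,0,cv2.BORDER_CONSTANT)
m=np.hstack([f(a),f(b)]);cv2.imwrite("pics/ptr.png",cv2.resize(m,None,fx=.85,fy=.85));print(m.shape)
E
```

```text
Traceback (most recent call last):
  File "h.py", line 12, in masks
    return comp(k&(h[...,2]<70)), comp(k&(h[...,0]>18)&(h[...,0]<35)&(h[...,1]>130)&(h[...,2]>90))
                                  ~~~~^^^^^^^^^^^^^^^^^^^^^^^^^^^^^^^^^^^^^^^^^^^^^^^^^^^^^^^^^^^^
  File "h.py", line 8, in comp
    return l==1+np.argmax(s[1:,4])
                ~~~~~~~~~^^^^^^^^^
ValueError: attempt to get argmax of an empty sequence
```

```bash
sed -i 's/return l==1+np.argmax(s\[1:,4\])/return l==1+np.argmax(s[1:,4]) if n>1 else m/' h.py
cat > meas.py <<'E'
import pickle,numpy as np,cv2
from h import *
for n,ra,rb in(("side",(160,170,319,225),(310,140,360,185)),("top",(150,200,205,365),(165,160,200,200))):
    d=pickle.load(open(n+".pkl","rb")); W=world(d)
    b=masks(d,ra)[0]; y=masks(d,rb)[1]
    be=cv2.erode(b.astype(np.uint8),np.ones((3,3)))>0
    P=W[be]; print(n,"strip",b.sum(),P.mean(0).round(4),"zq",np.percentile(P[:,2],[5,50,95]).round(4))
    (c,wh,a)=cv2.minAreaRect((W[b][:,:2]*1000).astype(np.float32)); print(c,wh,a); print(cv2.boxPoints((c,wh,a)).round())
    Q=W[y]; print("yellow",y.sum(),np.percentile(Q,[3,50,97],axis=0).round(4).tolist())
    vs,us=np.nonzero(y); print("px",us.min(),us.max(),vs.min(),vs.max())
    k=(abs(W[...,2]-np.median(P[:,2]))<.03)&(W[...,1]<P[:,1].max()+.03)&(W[...,1]>P[:,1].min()-.05)
    K=W[k]; xs=K[:,0]
    for x in np.linspace(P[:,0].min()+.03,P[:,0].max()-.03,3):
        s=K[abs(xs-x)<.004]; s=s[np.argsort(s[:,1])]; print(x.round(3),s[:5,1:].round(4).tolist())
    img=d["pixels"][:,:,::-1]
    if n=="side": cv2.imwrite("pics/side_crop.png",cv2.resize(img[120:250,160:360],None,fx=4,fy=4,interpolation=cv2.INTER_CUBIC))
    s=cv2.resize(img[135:190,305:355] if n=="side" else img[155:210,160:210],None,fx=8,fy=8,interpolation=cv2.INTER_CUBIC)
    cv2.imwrite(f"pics/{n}_ptr.png",s)
cv2.imwrite("pics/ptr.png",np.hstack([cv2.imread(f"pics/{n}_ptr.png") for n in("side","top")]))
E
python3 meas.py
```

```text
side strip 1183 [0.5118 0.2267 0.1554] zq [0.1493 0.1515 0.1539]
(457.7825622558594, -306.00347900390625) (1147.8331298828125, 276.97833251953125) 83.55044555664062
[[ 256. -861.]
 [ 531. -892.]
 [ 660.  249.]
 [ 385.  280.]]
yellow 248 [[0.6816, 0.1992, 0.2024], [0.6978, 0.2222, 0.217], [0.7283, 0.2327, 0.2253]]
px 321 343 153 171
0.286 []
0.455 [[0.2121, 0.1481], [0.2123, 0.1451], [0.213, 0.1462], [0.2132, 0.1421], [0.2136, 0.1483]]
0.624 [[0.2018, 0.1502], [0.2022, 0.1504], [0.2042, 0.1471], [0.2047, 0.1463], [0.2065, 0.143]]
top strip 2613 [0.5149 0.2339 0.1579] zq [0.1488 0.1526 0.1565]
(514.9925537109375, 109.74496459960938) (296.7432556152344, 276.9915771484375) 88.31605529785156
[[372. -34.]
 [649. -43.]
 [658. 254.]
 [381. 262.]]
yellow 343 [[0.6815, 0.202, 0.2074], [0.6954, 0.2251, 0.2208], [0.7282, 0.2366, 0.2285]]
px 172 191 169 196
0.402 [[0.218, 0.1532], [0.2192, 0.1488], [0.2195, 0.1466], [0.2204, 0.1427], [0.2209, 0.1489]]
0.514 [[0.2122, 0.1498], [0.2124, 0.1478], [0.2129, 0.146], [0.213, 0.154], [0.213, 0.1444]]
0.625 [[0.2054, 0.1465], [0.2062, 0.1432], [0.2064, 0.1419], [0.2069, 0.149], [0.2073, 0.1481]]
```

View pics/ptr.png

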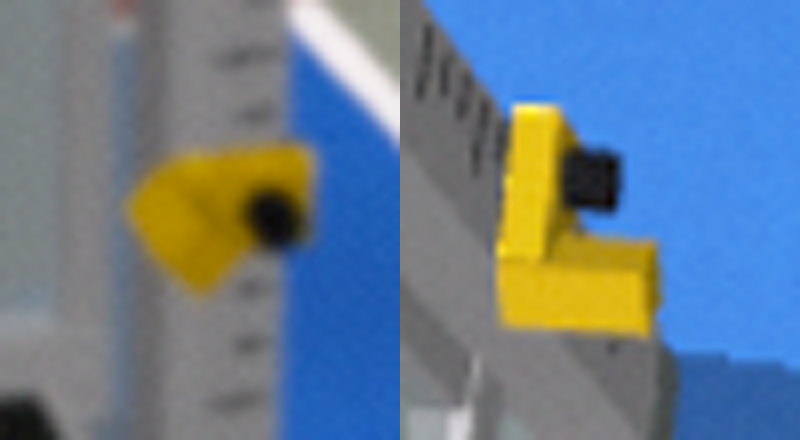

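View pics/side_crop.png

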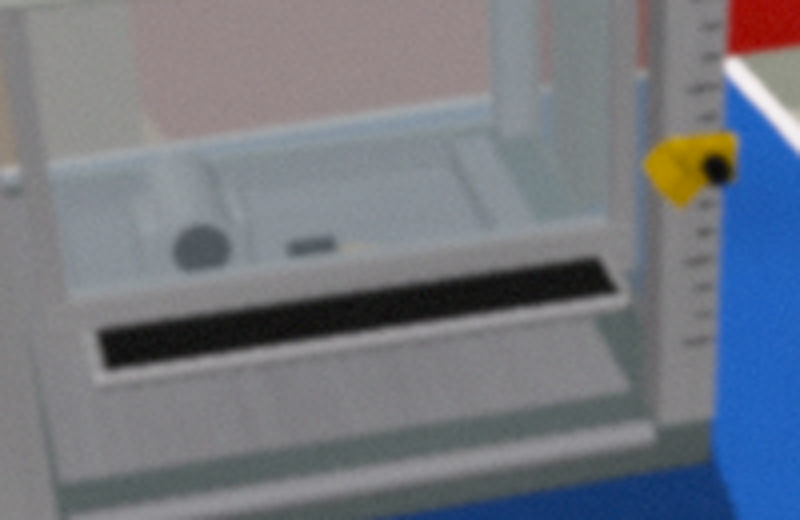

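The crops show the pointer's wedge edge running from side px (321,161) to (330,172), and from top px (173,196) to (191,196.5). I'll triangulate both ends and check which horizontal tool poses the arm can reach.

```bash
python3 - <<'E'
import pickle,numpy as np,cv2
from h import *
from cell import r
from scipy.spatial.transform import Rotation as R
D={n:pickle.load(open(n+".pkl","rb")) for n in("side","top")}
def Pm(d): return np.array([[d["fx"],0,d["cx"]],[0,d["fy"],d["cy"]],[0,0,1]])@d["camera_from_world"][:3]
def tri(a,b):
    X=cv2.triangulatePoints(Pm(D["side"]),Pm(D["top"]),np.array(a,float).reshape(2,1),np.array(b,float).reshape(2,1)); X=(X[:3]/X[3]).ravel()
    e=[(Pm(D[n])@np.r_[X,1]) for n in D]; print(X.round(4),[(q[:2]/q[2]).round(1) for q in e])
tri((330,171.5),(191,196)); tri((321.5,160.6),(173,195.7))
for n,rb in(("side",(310,140,360,185)),("top",(165,160,200,200))):
    W=world(D[n]); y=masks(D[n],rb)[1]; Q=W[y]
    t=Q[:,0]+.056*Q[:,1]; o=np.argsort(t)
    print(n,Q[o[:8]].round(4).tolist(), "zrange",np.sort(Q[:,2])[[3,8,-9,-4]].round(4))
# IK scan
for yaw in(87,70,55,40):
  for pitch in(0,10,20):
    for roll in(0,180):
      z=R.from_euler('z',yaw,degrees=True).apply([np.cos(np.radians(pitch)),0,-np.sin(np.radians(pitch))])
      y=np.cross([0,0,1],z);y/=np.linalg.norm(y)
      if roll:y=-y
      q=R.from_matrix(np.c_[np.cross(y,z),y,z]).as_quat()
      for x in(.45,.51):
        res=[]
        for p in((x,.10,.10),(x,.213,.115),(x,.213,.2)):
          try:s=r.inverse_kinematics(np.array(p),q)
          except Exception as e:s=None
          res.append(None if s is None else np.round(s,2).tolist())
        if all(res):print(yaw,pitch,roll,x,res)
E
```

```text
[0.688  0.203  0.1981] [array([328.1, 171.9]), array([191.6, 193.9])]
[0.6832 0.2365 0.2093] [array([320.5, 160.8]), array([173.3, 194.6])]
side [[0.6784, 0.2031, 0.2118], [0.6783, 0.209, 0.2137], [0.6798, 0.2006, 0.2104], [0.6802, 0.2017, 0.2122], [0.6807, 0.2031, 0.2138], [0.6795, 0.2242, 0.2156], [0.6816, 0.1994, 0.2131], [0.6819, 0.2004, 0.2149]] zrange [0.1993 0.2026 0.2253 0.2258]
top [[0.6791, 0.2044, 0.215], [0.6798, 0.203, 0.2125], [0.6796, 0.2068, 0.2131], [0.681, 0.2025, 0.2153], [0.681, 0.2102, 0.2154], [0.6815, 0.2068, 0.2134], [0.6812, 0.2144, 0.2144], [0.6811, 0.2182, 0.2148]] zrange [0.1116 0.2063 0.2287 0.2297]
87 0 0 0.45 [[-0.42, 0.97, 1.95, 1.21, 1.65, 1.78], [-0.17, 0.92, 2.02, 1.45, 1.59, 1.77], [-0.17, 0.72, 2.07, 1.46, 1.61, 1.92]]
87 0 0 0.51 [[-0.37, 0.99, 1.81, 1.27, 1.68, 1.9], [-0.15, 0.95, 1.87, 1.48, 1.6, 1.89], [-0.15, 0.77, 1.92, 1.48, 1.62, 2.03]]
87 0 180 0.45 [[-0.42, 0.97, 1.95, 1.21, 1.65, -1.36], [-0.17, 0.92, 2.02, 1.45, 1.59, -1.37], [-0.17, 0.72, 2.07, 1.46, 1.61, -1.22]]
87 0 180 0.51 [[-0.37, 0.99, 1.81, 1.27, 1.68, -1.25], [-0.15, 0.95, 1.
[... 5132 characters left out ...]
9, -1.64], [0.05, 0.52, 2.47, 2.47, 1.28, -1.47]]
40 10 180 0.51 [[-0.3, 0.85, 2.29, 2.14, 1.39, -1.57], [0.04, 0.81, 2.29, 2.48, 1.36, -1.54], [0.04, 0.55, 2.33, 2.43, 1.19, -1.4]]
40 20 0 0.45 [[-0.34, 0.74, 2.43, 2.12, 1.24, 1.55], [0.07, 0.68, 2.43, 2.51, 1.2, 1.59], [0.07, 0.38, 2.44, 2.41, 0.97, 1.8]]
40 20 0 0.51 [[-0.28, 0.73, 2.3, 2.13, 1.16, 1.68], [0.06, 0.68, 2.3, 2.46, 1.09, 1.68], [0.06, 0.43, 2.31, 2.35, 0.91, 1.87]]
40 20 180 0.45 [[-0.34, 0.74, 2.43, 2.12, 1.24, -1.59], [0.07, 0.68, 2.43, 2.51, 1.2, -1.55], [0.07, 0.38, 2.44, 2.41, 0.97, -1.35]]
40 20 180 0.51 [[-0.28, 0.73, 2.3, 2.13, 1.16, -1.46], [0.06, 0.68, 2.3, 2.46, 1.09, -1.46], [0.06, 0.43, 2.31, 2.35, 0.91, -1.27]]
```

```bash
cat >> h.py <<'E'
from scipy.spatial.transform import Rotation as R
def quat(yaw=87,pitch=10):
    c,s=np.cos(np.radians(pitch)),np.sin(np.radians(pitch))
    z=R.from_euler('z',yaw,degrees=True).apply([c,0,-s])
    y=-np.cross([0,0,1],z); y/=np.linalg.norm(y)
    return R.from_matrix(np.c_[np.cross(y,z),y,z]).as_quat()
E
python3 - <<'E'
from h import *
from cell import r,optics
r.set_gripper(0.0)
r.move_linear(np.array([.2,-.5,.33]),vel=.2)
q=quat()
r.move_to(np.array([.48,.02,.27]),q); print(r.current_t(),r.current_tool_pos(),r.current_contact_force())
r.move_linear(np.array([.48,.06,.108]),vel=.2)
print(r.current_t(),r.current_tool_pos(),r.current_contact_force(),r.current_opening())
a=[optics.get_image(n)["pixels"][:,:,::-1] for n in("side","top")]
cv2.imwrite("pics/pre.png",np.hstack([a[0][80:480,:400],a[1][80:480,100:500]]))
E
```

```text
3.55 [0.48011007 0.01950871 0.27010652] [0.10889191 0.54497562 1.01425015]
4.5333 [0.48028907 0.05969146 0.10866422] [0.46888681 0.60907375 1.84279062] -0.001015222927752018
```

View pics/pre.png

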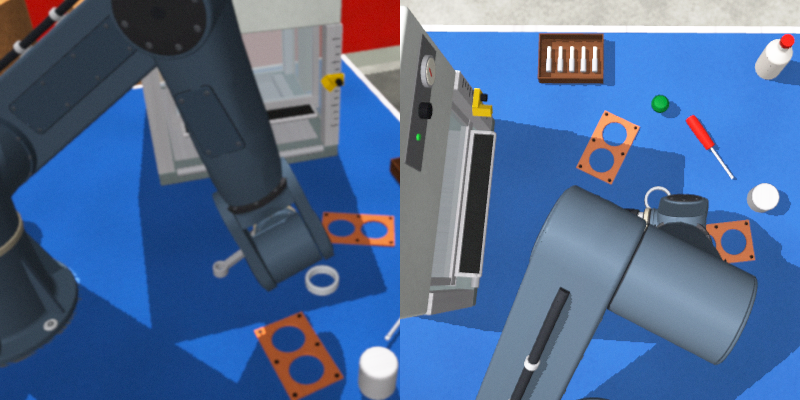

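The gripper is in front of and below the lip, hidden by the arm in both views, and the bench objects haven't moved. Before advancing I'll check that the elbow clears the cabinet head.

```bash
python3 - <<'E'
from h import *
from cell import r,optics
q=quat(); j0=np.array(r.current_q()); print(j0.round(2))
P=[]
for n in("side","top"):
    d=optics.get_image(n); W=world(d); hsv=cv2.cvtColor(d["pixels"],cv2.COLOR_RGB2HSV)
    P.append(W[(W[...,2]>.2)&(W[...,1]<.19)&(d["depth"]>0)&(W[...,0]>-.1)&(W[...,0]<.8)])
P=np.vstack(P)
for p in([.48,.208,.108],[.48,.208,.2]):
    j=np.array(r.inverse_kinematics(np.array(p),q)); dq=j[0]-j0[0]; print(j.round(2))
    c,s=np.cos(dq),np.sin(dq); y=s*P[:,0]+c*P[:,1]; x=c*P[:,0]-s*P[:,1]
    # signed distance ahead of white front plane: nose line y=.218-.0565(x-.515), front 35 mm behind
    g=(.253-.0565*(x-.515))-y
    for lo in(.2,.35,.5,.65):
        k=(P[:,2]>lo)&(P[:,2]<lo+.15)&(x>.28)
        if k.any(): i=np.argsort(g[k])[3]; print(lo,k.sum(),"gap",g[k][i].round(3),x[k][i].round(3),P[k][i].round(3))
E
```

```text
[-0.46  0.87  1.89  1.13  1.55 -1.22]
[-0.17  0.85  1.97  1.41  1.44 -1.25]
0.2 7126 gap 0.224 0.514 [ 0.501 -0.122  0.237]
0.35 10004 gap 0.184 0.282 [ 0.293 -0.003  0.398]
0.5 42442 gap 0.08 0.293 [0.334 0.093 0.554]
[-0.17  0.65  2.    1.39  1.47 -1.08]
0.2 7126 gap 0.224 0.514 [ 0.501 -0.122  0.237]
0.35 10004 gap 0.184 0.282 [ 0.293 -0.003  0.398]
0.5 42442 gap 0.08 0.293 [0.334 0.093 0.554]
```

```bash
python3 - <<'E'
from h import *
from cell import r
r.move_linear(np.array([.48,.213,.108]),vel=.1); r.sleep(.2)
b=np.array(r.current_contact_force()); print(r.current_t(),r.current_tool_pos(),b.round(2))
z=.108; n=0
while z<.150:
    z+=.003; r.move_linear(np.array([.48,.213,z]),vel=.03)
    f=np.array(r.current_contact_force())-b; print(round(z,3),r.current_tool_pos()[2].round(4),f.round(2),r.current_t())
    if f[2]<-1.2: n+=1
    if n>=4: break
E
```

```text
6.6167 [0.48011674 0.21273893 0.10800299] [ 0.25  0.54 -0.12]
0.111 0.1112 [-0.09 -1.36 -0.69] 6.8667
0.114 0.1142 [-0.82  0.42  0.17] 7.1167
0.117 0.1172 [-0.05 -0.14  0.4 ] 7.3667
0.12 0.1202 [ 0.02 -0.05 -0.11] 7.6167
0.123 0.1232 [-0.   -0.2   0.36] 7.8667
0.126 0.1262 [-0.78 -0.34  0.87] 8.1167
0.129 0.1291 [-0.21  0.11  0.47] 8.3667
0.132 0.1322 [-0.44 -0.55 -0.15] 8.6167
0.135 0.1353 [-0.34 -0.66 -0.05] 8.8667
0.138 0.1383 [-0.38 -1.04  0.34] 9.1167
0.141 0.1413 [-0.27  0.42  0.02] 9.3667
0.144 0.1443 [0.2  0.04 0.5 ] 9.6167
0.147 0.1473 [ 1.33 -0.15 -0.26] 9.8667
0.15 0.1503 [-1.29 -0.41 -0.17] 10.1167
```

```bash
python3 - <<'E'
from h import *
from cell import r,optics
D={n:optics.get_image(n) for n in("side","top")}
import pickle; pickle.dump(D,open("now.pkl","wb"))
d=D["top"]; W=world(d); b=masks(d,(150,200,205,365))[0]; b=cv2.erode(b.astype(np.uint8),np.ones((3,3)))>0
print(b.sum(),np.median(W[b],axis=0).round(4))
a=D["side"]["pixels"][:,:,::-1]; t=d["pixels"][:,:,::-1]
cv2.imwrite("pics/c1.png",np.hstack([cv2.resize(a[130:280,140:340],(533,400),interpolation=cv2.INTER_CUBIC),cv2.resize(t[170:370,140:270],(260,400),interpolation=cv2.INTER_CUBIC)]))
E
```

```text
1710 [0.5513 0.2327 0.1751]
```

View pics/c1.png

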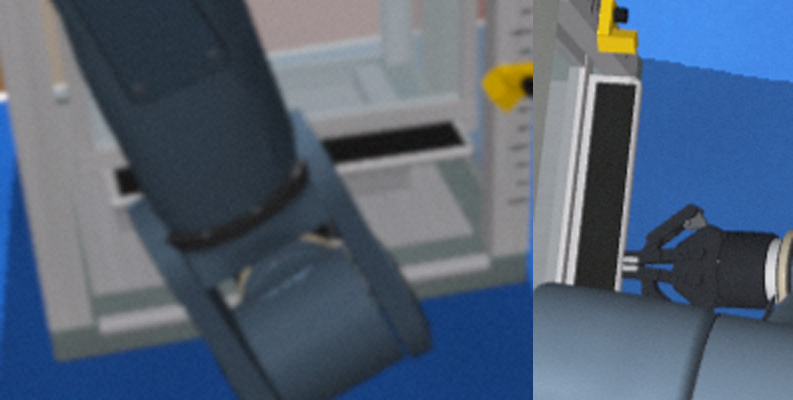

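The lip rose 22.5 mm with the fingers: the strip is now at z = 0.175 and the lip centreline is TCP + 17 mm, as the geometry predicts. The top crop shows the fingertips under the nose. The force read near zero because I sampled it after each stop. I'll push on to just short of the mark and measure again.

```bash
cat > m2.py <<'E'
from h import *
from cell import r,optics
def m():
    for n,ra,rb in(("side",(160,140,319,225),(310,140,360,185)),("top",(140,200,215,365),(165,160,200,200))):
        d=optics.get_image(n); W=world(d); b=masks(d,ra)[0]&(W[...,1]>.19)&(W[...,2]>.12)&(W[...,2]<.25); y=masks(d,rb)[1]
        b=cv2.erode(b.astype(np.uint8),np.ones((3,3)))>0
        Q=W[y]; o=np.argsort(Q[:,0]+.056*Q[:,1])[:15]
        lz=np.median(W[b][:,2])-.008; pz=np.median(Q[o,2]); print(n,b.sum(),y.sum(),"lip",lz.round(4),"ptr",pz.round(4),"diff",(lz-pz).round(4),np.sort(Q[:,2])[[8,-9]].round(4))
    print(r.current_t(),r.current_tool_pos().round(4))
E
python3 - <<'E'
from m2 import *
r.move_linear(np.array([.48,.213,.175]),vel=.03)
r.move_linear(np.array([.48,.213,.190]),vel=.03); print(r.current_contact_force())
m()
E
```

```text
[0.28219312 0.63573337 0.12819405]
side 0 246 lip nan ptr 0.2138 diff nan [0.2032 0.2247]
top 2287 342 lip 0.2074 ptr 0.2129 diff -0.0055 [0.2064 0.2287]
11.95 [0.48   0.213  0.1901]
  return _methods._mean(a, axis=axis, dtype=dtype,
  ret = ret.dtype.type(ret / rcount)
```

```bash
python3 - <<'E'
from m2 import *
r.move_linear(np.array([.48,.213,.1963]),vel=.02); m()
r.move_linear(np.array([.48,.213,.176]),vel=.05)
r.move_linear(np.array([.48,.07,.176]),vel=.12); m()
r.move_linear(np.array([.40,-.05,.26]),vel=.2); r.move_to(np.array([.25,-.40,.33]),quat(-30,60)); m()
a=[optics.get_image(n)["pixels"][:,:,::-1] for n in("side","top")]
cv2.imwrite("pics/end.png",np.hstack([cv2.resize(a[0][110:260,160:360],(533,400),interpolation=cv2.INTER_CUBIC),cv2.resize(a[1][100:400,140:340],(267,400))]))
E
```

```text
side 0 246 lip nan ptr 0.2123 diff nan [0.2027 0.2259]
top 2344 342 lip 0.2133 ptr 0.2133 diff 0.0001 [0.2057 0.2277]
12.5167 [0.4801 0.213  0.1965]
side 355 245 lip 0.2121 ptr 0.2124 diff -0.0003 [0.2027 0.2253]
top 2489 343 lip 0.2134 ptr 0.2135 diff -0.0001 [0.2054 0.2281]
14.5167 [0.4799 0.0705 0.176 ]
side 828 247 lip 0.2123 ptr 0.2124 diff -0.0001 [0.2021 0.2254]
top 2510 343 lip 0.2133 ptr 0.2137 diff -0.0004 [0.2091 0.2291]
17.05 [ 0.2505 -0.3995  0.3293]
  return _methods._mean(a, axis=axis, dtype=dtype,
  ret = ret.dtype.type(ret / rcount)
```

View pics/end.png

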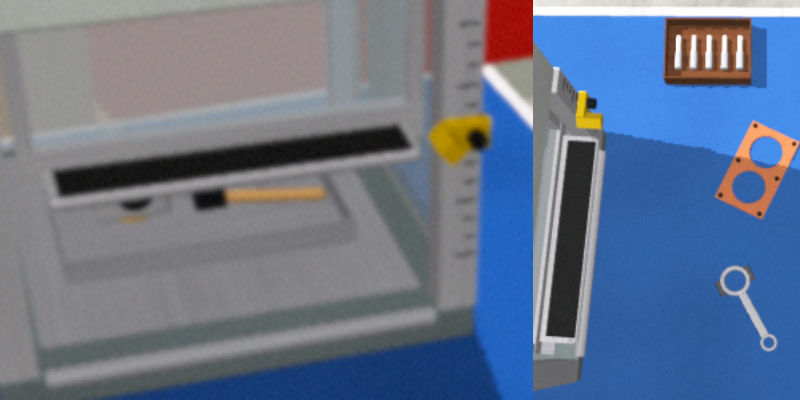

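The lip now stands level with the pointer in both cameras, the hand is clear, and the bench parts in view are where they were. I'm handing in.

```bash
python3 -c "
from cell import r
r.hand_in(); print(r.current_t())"
```

```text
the job is handed in; nothing more can be done
the job is handed in; nothing more can be done
```

The sash is up with its lip level with the yellow pointer, and I handed the job in with the hand well away. I pushed it about 70 mm with the shut fingertips under the lip, at 0.02–0.03 m/s. Then I lowered the fingers clear and withdrew, finishing about 17 s into the 35 s limit.

- **Height:** after release, the lip was 0.1 mm below the pointer in the side camera and 0.4 mm below in the top camera. It stayed there to within 1 mm after I let go, so the sash held.
- **Pointer and bench:** the pointer's measured height did not change beyond image noise. I judged the bench parts by eye only. The last picture covered just the conrod and one gasket; an earlier one, taken before the push, showed the others in place.
- **Force:** the wrist reading never showed the push, because I sampled it only after each move had stopped. I inferred contact from the lip rising with the fingers at the 17 mm offset expected from the geometry.
- **Failed check:** the side camera could not see the strip while the arm was in front of it, so the push itself was tracked by the top camera only.

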